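Close the shaker clamp to its red gauge mark with the thumbwheel

TASK

Set the clamp on the lab shaker: press a fingertip on top of the knurled wheel and roll it, in as many strokes as it takes, until the sliding jaw's black pointer lies over the red gauge tab, then take the finger away. Move the jaw only by rolling the wheel: do not touch the jaw or shift the red tab, do not pull the wheel up, and leave everything else on the bench where it stands.

Things in the scene. Friction and masses are not known exactly. Their poses are not given: they have to be found in the camera images.
- shaker: white lab shaker with aluminium deck, 220 (its x) x 260 (its y) x 70 mm high, fixed; origin under its centre, x points away from its display side, z up. Fixed blue jaw on the deck at its y = -75 to -63 mm, x = -30 to +65 mm, 24 mm high. Place and yaw vary. A loose block stands between the jaws, a small jar on the deck at about x = -78, y = +108 mm
- wheel_centre (a point): centre of the knurled steel wheel (radius 30 mm, 22 mm wide), at (-85, 0, 78) mm in the shaker's frame when untouched, same axes. Axle along the shaker's x: the top, 38 mm above the deck, is stroked along the shaker's y. Brackets either side reach 16 mm above the deck; a guide bar along y at shaker x = -47 mm reaches 20 mm above it
- wheel: the wheel, yellow ribs every quarter turn; origin at the same centre, frame turns with it. Rolling its top towards the shaker's -y closes the jaw, also towards -y; the other way opens it. 10 mm of stroke on the rim moves the jaw 4 mm (12 mm per rad). It turns easily (under 1 N at the rim) and stays where left; jaw travel ends at 0 and 45 mm
- wheel_spring (a joint): sprung seat carrying the wheel, its guide bar and the sliding jaw: how far they are pressed down together, in m; 0 untouched, 0.010 at its stop, 0.6 N per mm. Pressed 5 to 7 mm (3 to 4 N) a fingertip drives the rim well. Negative: pulled up (stop at -0.004)
- jaw: sliding blue jaw, 117 (x) x 12 (y) x 14 mm, x from -52 to +65 mm of the shaker, riding 11 mm above the deck (its top 13 mm lower than the wheel's top) and sinking with the wheel; origin at the middle of its thickness on its underside, at y = +43 mm of the shaker when fully open, less as it closes; axes as the shaker's
- pointer (a point): tip of the jaw's black pointer needle (3 mm wide, reaching out on the far side of the jaw, shaker x = +83 mm, 13.5 mm above the deck while the wheel is untouched)
- mark_line (a point): centre line, on top, of the red gauge tab, 24 (x) x 8 (y) x 3 mm, on the white tick scale at the shaker's +x side; at the pointer tip's shaker x, axes as the shaker's. The jaw is right when pointer and this point have the same shaker y. The tab's place varies; the pointer starts 14 to 40 mm to its +y side
- tube_block: aluminium block with dark holes, 70 x 40 x 30 mm, loose between the jaws, clear of the jaw's travel; origin under its centre
- cream_jar: small white jar with orange cap, 26 mm across, 22 mm high, loose on the deck; origin under its centre
- tip_box: blue pipette-tip box, 120 x 80 x 52 mm, loose on the bench; origin under its centre
- well_plate: white well plate, 127 x 85 x 14 mm, loose on the bench; origin under its centre
- buffer_bottle: clear bottle with blue cap, 60 mm across, 130 mm high, loose on the bench; origin under its centre
- beaker: white cup, 64 mm across, 70 mm high, loose on the bench; origin under its centre
- red_rack: red tube rack with white and green caps, 90 x 50 x 42 mm, loose on the bench at the shaker's +y side; origin under its centre
- pen_case: green pen case, 100 x 22 x 14 mm, loose on the bench at the shaker's -y side; origin under its centre

How it is judged:
On the way, in this order (a step that is already met when the one before it is completed fails the run):
1. a fingertip is on the wheel (contact force between the fingers and wheel above 0.4 N), for 0.1 s.
2. the pointer has come over the red tab (y of pointer in the frame of mark_line between -0.004 and 0.004 m), for 0.2 s.
At the end, for the whole second after the job is handed in: The pointer needle's centre lies over the red tab (within 4 mm of its centre line), the wheel is still and has sprung back up (pressed less than 1.5 mm) (all of step 2 and angular speed of wheel below 0.05 rad/s and value of joint wheel_spring below 0.0015 m); the robot touches nothing.
It fails at once if the sliding jaw is touched or pushed by the robot (contact force between any of the fingers, the arm and jaw above 0.3 N).
It fails at once if the red gauge tab is shifted (distance of mark_line from where it was at the start of the episode above 0.002 m).
It fails at once if the wheel is pulled up (value of joint wheel_spring below -0.003 m).
It fails at once if something else on the bench is moved or lifted (distance of any of tube_block, cream_jar, tip_box, well_plate, buffer_bottle, beaker, red_rack, pen_case from where it was at the start of the episode above 0.015 m).
It also fails if it takes over 42 s, if anything falls off the work surface, if the arm or the gripper's body presses on something with over 40 N, if the wrist force passes 120 N, or if a joint passes its speed limit or range.

ROBOT

A 6-joint arm with a two-finger parallel gripper is mounted at the origin on the work surface. World frame = base frame: x ahead of the robot, y to its left, z up, the work surface at z = 0. Lengths are in m, angles in rad, forces in N, time in s.
With the tool pointing down it reaches from about 0.25 to 0.725 m from the base axis. Payload 4 kg.
Tool frame: the origin (TCP) lies at the very end of the fingers, on their centre line; the grasp point (between the pads) lies 19 mm behind it; z points along the fingers, y is the line along which they close (so a half turn about z gives the same grasp; the last joint's range is limited). The gripper opens to 85 mm and grips with 20 to 120 N. Pads are 22 mm wide; open, the fingers measure 114 mm over their backs; the gripper's body (76 mm by 85 mm) begins 54 mm behind the grasp point. The pads swing forward as they close: fully open they stand 13 mm farther back than shut.
Start: joints at [1.243, 0.241, 0.005, 1.335, 0, 1.571], TCP at [0.161, 0.473, 0.231] pointing down, gripper open.
Joint ranges: [-2.72, 2.72], [-1.05, 1.87], [-1.09, 1.28], [-1.99, 2.15], [-1.42, 1.44], [-3.14, 3.14]. Speed limits (rad/s): [2.79, 2.79, 3.14, 3.14, 3.14, 3.14].

INTERFACE

Orientations are given as a unit quaternion [x, y, z, w].
In Python, from workcell import bot, vision, workorder, boxes_of gives the robot as it stands.
- The arm moves only by the tool send_rows, never from a script. Its argument "motion" is text: rows parted by semicolons, each of 5 numbers parted by spaces: the closure, from -1 (fully open) to 1 (shut), so that 0 is half open, then the shift along the tool's x, y, z in cm, then the turn about the tool's z in rad. In form: claw x y z twist; .... A call has 1 to 5 rows; each row is the pose to reach, as a shift and turn from the pose commanded when the call began, along the tool's axes at that moment; what a row does not reach only later rows make up. A row lasts 1/10 s, in which the tool goes at most 50 mm and 8.59 degrees, less where a joint would pass 70% of its speed; a pose out of reach is approached as far as the arm can. A call with a gripper value outside its range is refused whole. The fingers move at their own pace and stop on an object; the grip force is fixed at half the most. Time passes only in rows, so rows that repeat a pose let the fingers close. It gives the time, the measured TCP pose, the force, the opening and the grip force at its end, in the units of the state.
- bot.get_obs(): the state, without advancing time (a new reading comes with each control period).
- vision.camera(name): name is "scene" or "top" or "wrist"; returns the picture (384x512x3 uint8, red, green, blue); there is no depth.
- vision.camera_model(name): a dict with "fov_y" (degrees; the focal length in pixels is half the picture's height over the tangent of half this angle, whatever the lens; pixels are square), "cx", "cy" (the principal point, pixels), "world_from_camera" (4x4, takes a point from camera to world coordinates); the wrist camera has in their place "hand_eye" (4x4, takes a point from camera to tool coordinates, whose origin is the TCP and whose axes are the flange's). Camera axes: x right, y down, z forward; pixel columns grow to the right and rows downward; lengths in m; the calibration is good to about 2 mm. The wrist camera is an equidistant fisheye: a pixel r from the principal point sees the ray r / f radians off the axis. A picture is of the moment at which its call begins: read the wrist's pose just before it. camera_model takes no time and is no camera call.
- workorder.job_done(): hands the job in; it is judged then, once.
Trained networks look in the newest picture that a camera, given by its name, has taken for a name from the list of things; names that differ only in an ending like _2 or _b are one class to them, and where a whole thing is asked for, a point or a joint stands for the part that bears it (a point fixed in the world has none). Each returns a list of dicts, best first, with "conf" (0 to 1); they miss things now and then, are a little off and sometimes report something else, mostly with a low value. They report only what shows in the picture. A call takes as long as a camera call.
- boxes_of(camera, target): "rect" ([centre column, centre row, width, height] in pixels, round what is visible of it).
The state is a dict: "clock": time; "joint_pos": joint angles; "joint_vel": joint speeds; "tau": joint torques, N m; "eef_pos": TCP position; "tool_rot": TCP orientation; "ft_force": force on the tool from outside, world axes, zero at the start; "ft_torque": the same for the moment, N m; "grip_width": finger opening in m; "grasp_force": force on a finger pad.
Only numpy, scipy, OpenCV 4.12 (cv2) and the standard library are available. Lean on these libraries where they do the work, as an engineer would, in place of code of your own. Each camera call takes 0.05 s, during which the arm holds its last target. There are 200 camera calls.

## Working session

There is one attempt and no reset: what is moved stays moved. The work goes in short steps, Python scripts to look and compute and a tool call to move; the robot and the scene stay as the last step left them, time stands still between calls to the robot, and variables do not carry over. Pictures are saved under pics/ and viewed, at most 10 in all, crops included, and the job is handed in when it is done.

Besides the shell and the picture viewer there is one more tool, called after "Emit:" as a command line: name --argument value ..., lists and objects as JSON in quotes. send_rows: Moves the arm, as the interface text tells. Its arguments: {"type":"object","properties":{"motion":{"type":"string"}},"required":["motion"]}

```bash
mkdir -p pics; python3 - <<'E'
from workcell import bot, vision, workorder, boxes_of
import cv2, numpy as np
o=bot.get_obs(); print(o['clock'],o['eef_pos'],o['tool_rot'],o['grip_width'])
for c in ['top','scene']:
    im=vision.camera(c); cv2.imwrite(f'pics/{c}0.png',im[:,:,::-1])
    m=vision.camera_model(c); print(c,m['fov_y'],m['cx'],m['cy'],np.round(m['world_from_camera'],4).tolist())
    for t in ['shaker','wheel','jaw','pointer','mark_line','cream_jar','tube_block']:
        b=boxes_of(c,t); print(t,[(np.round(x['rect'],1).tolist(),round(x['conf'],2)) for x in b[:2]])
print(bot.get_obs()['clock'])
E
```

```text
0.0 [0.16077446 0.47279013 0.23041615] [ 1.63171834e-01  9.86597114e-01 -1.02734667e-03 -1.77927395e-04] 0.08558345788071937
top 49.14819448454588 255.81267730206713 185.59932245406398 [[0.0145, -0.9811, 0.1931, 0.3235], [-0.9999, -0.0146, 0.0006, -0.0128], [0.0022, -0.1931, -0.9812, 1.3948], [0.0, 0.0, 0.0, 1.0]]
shaker [([283.4, 175.2, 101.7, 92.7], 0.77), ([284.5, 180.6, 37.7, 50.9], 0.19)]
wheel [([294.4, 194.5, 14.9, 11.6], 0.52)]
jaw [([271.4, 176.5, 14.6, 36.4], 0.67), ([293.9, 196.5, 17.1, 10.2], 0.16)]
pointer [([273.6, 175.8, 16.4, 34.5], 0.57)]
mark_line []
cream_jar [([112.0, 233.6, 27.9, 19.0], 0.52), ([263.8, 209.6, 6.7, 6.3], 0.5)]
tube_block [([291.1, 161.1, 23.8, 21.4], 0.53)]
scene 49.9902966695034 254.2846840044218 186.47855641966933 [[0.5292, 0.4974, -0.6874, 1.4504], [0.8484, -0.3223, 0.4199, -0.5271], [-0.0127, -0.8054, -0.5926, 0.8157], [0.0, 0.0, 0.0, 1.0]]
shaker [([232.1, 219.2, 110.9, 87.6], 0.69)]
wheel [([210.2, 188.6, 15.5, 15.7], 0.45)]
jaw [([240.9, 195.2, 29.2, 18.7], 0.66)]
pointer [([241.8, 197.4, 37.6, 17.5], 0.69)]
mark_line [([229.3, 194.8, 61.1, 26.5], 0.67), ([104.1, 258.0, 31.6, 46.6], 0.29)]
cream_jar [([230.8, 178.8, 6.4, 6.5], 0.41), ([334.2, 134.8, 18.0, 20.3], 0.3)]
tube_block [([231.3, 207.9, 31.6, 21.1], 0.67)]
0.8
```

```bash
python3 - <<'E'
import cv2
a=cv2.imread('pics/top0.png')[115:240,220:345]; b=cv2.imread('pics/scene0.png')[155:275,165:300]
cv2.imwrite('pics/top0c.png',cv2.resize(a,None,fx=4.7,fy=4.7,interpolation=cv2.INTER_CUBIC))
cv2.imwrite('pics/scene0c.png',cv2.resize(b,None,fx=5,fy=5,interpolation=cv2.INTER_CUBIC))
E
```

```text
(no output)
```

View pics/top0.png

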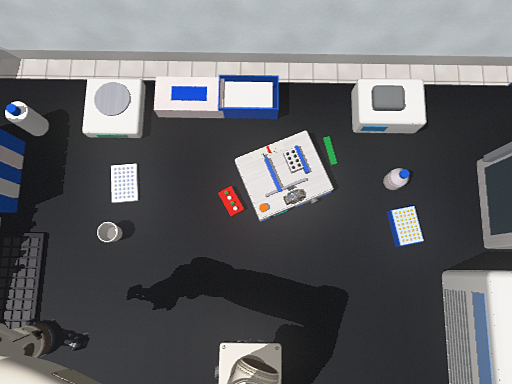

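View pics/top0c.png

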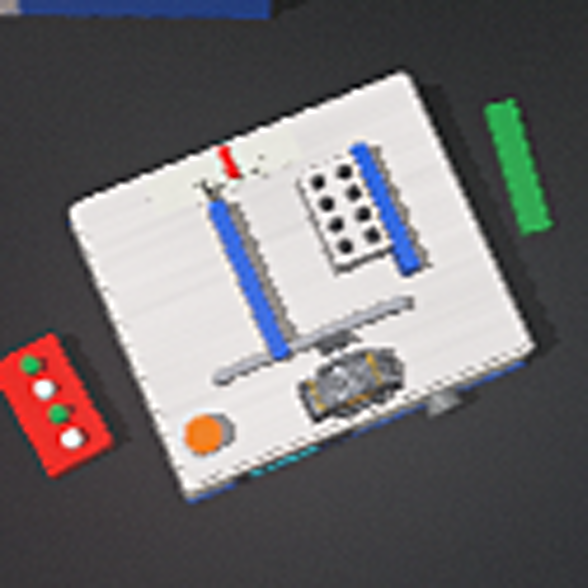

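View pics/scene0c.png

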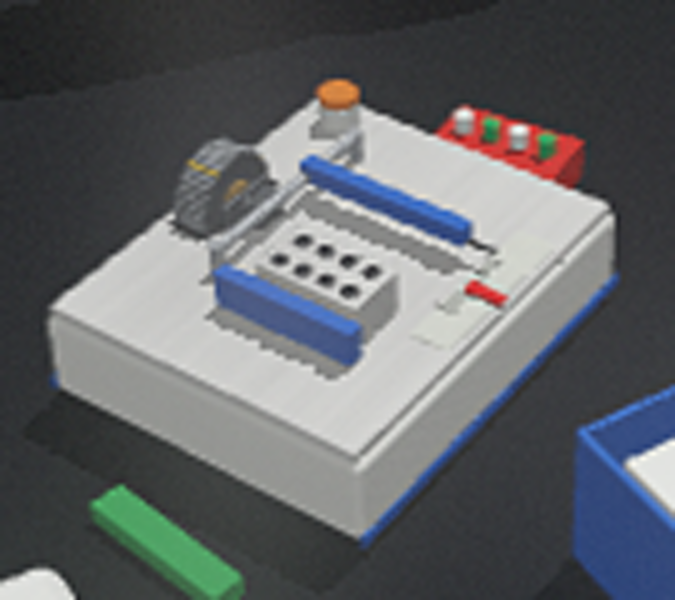

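```bash
cat > h.py <<'E'
import numpy as np, cv2
from scipy.optimize import least_squares
from scipy.spatial.transform import Rotation as R
from workcell import bot, vision, workorder, boxes_of
def proj(c,P):
    m=vision.camera_model(c); f=192/np.tan(np.radians(m['fov_y'])/2)
    T=np.linalg.inv(np.array(m['world_from_camera'])); p=np.atleast_2d(P)@T[:3,:3].T+T[:3,3]
    return np.c_[f*p[:,0]/p[:,2]+m['cx'], f*p[:,1]/p[:,2]+m['cy']]
def wproj(P,pos,rot):
    m=vision.camera_model('wrist'); f=192/np.tan(np.radians(m['fov_y'])/2)
    T=np.eye(4);T[:3,:3]=R.from_quat(rot).as_matrix();T[:3,3]=pos
    T=np.linalg.inv(T@np.array(m['hand_eye'])); p=np.atleast_2d(P)@T[:3,:3].T+T[:3,3]
    r=np.hypot(p[:,0],p[:,1]); th=np.arctan2(r,p[:,2])
    return np.c_[f*th*p[:,0]/r+m['cx'], f*th*p[:,1]/r+m['cy']]
def s2w(s,P):
    c,sn=np.cos(s[2]),np.sin(s[2]); P=np.atleast_2d(P)
    return np.c_[s[0]+c*P[:,0]-sn*P[:,1], s[1]+sn*P[:,0]+c*P[:,1], P[:,2]]
E
cat > fit.py <<'E'
from h import *
t=lambda a:np.array(a)/4.7+[220,115]-0.4
sc=lambda a:np.array(a)/5+[165,155]-0.4
def pts(p):
    jy,my,mx=p[3:6]
    D=[[.11,.13,.07],[.11,-.13,.07],[-.11,-.13,.07],[-.11,.13,.07]]
    J=[[.065,jy,.095],[-.052,jy,.095]]; F=[[.065,-.069,.094],[-.03,-.069,.094]]; M=[[mx,my,.074]]
    return s2w(p,D+J+F+M), s2w(p,D[:3]+M+[[.083,jy,.0835]])
ot=t([[70,208],[407,70],[533,352],[187,490],[219,203],[281,354],[361,148],[412,270],[229,162]])
os=sc([[613,210],[362,457],[50,312],[487,294],[495,248]])
def res(p):
    a,b=pts(p); return np.r_[(proj('top',a)-ot).ravel(),(proj('scene',b)-os).ravel()]
r=least_squares(res,[.55,-.05,0.4,.03,0,.083],loss='soft_l1')
print(np.round(r.x,4)); print(np.round(r.fun.reshape(-1,2),1).tolist())
s=r.x; np.save('s.npy',s)
print('wheel',s2w(s,[[-.085,0,.078]]),'jar',s2w(s,[[-.078,.108,.07]]))
E
python3 fit.py; python3 -c "
from h import *
m=vision.camera_model('wrist');print(m['fov_y'],np.round(m['hand_eye'],3).tolist())"
```

```text
[ 0.6263 -0.0999  0.4097  0.0364  0.0131  0.0941]
[[-1.3, -1.0], [-0.1, -0.9], [0.9, -0.6], [-0.1, 1.1], [-1.0, -0.3], [0.3, 0.8], [-1.1, -0.7], [0.1, -0.1], [-0.2, -0.5], [0.8, -1.8], [-1.3, 0.5], [-2.0, -1.6], [-0.4, -0.4], [-0.6, 0.4]]
wheel [[ 0.54830245 -0.13371939  0.078     ]] jar [[ 0.51170748 -0.03186749  0.07      ]]
65.70646984690485 [[0.0, -0.965, -0.262, 0.066], [1.0, 0.0, 0.0, -0.0], [-0.0, -0.262, 0.965, -0.141], [0.0, 0.0, 0.0, 1.0]]
```

Emit:
send_rows --motion "1 -3.2 -2.4 0 -0.148; 1 -6.5 -4.9 0 -0.296; 1 -9.8 -7.4 0 -0.444; 1 -13 -9.8 0 -0.592; 1 -16.3 -12.3 0 -0.74"

```text
clock: 1.3
eef_pos: [0.2733, 0.3083, 0.2315]
tool_rot: [-0.188, 0.982, 0.0, 0.0]
ft_force: [1.1, 0.0, 0.4]
grip_width: 0.012
grasp_force: 0.0
```

Emit:
send_rows --motion "1 -0.8 -4 0 0; 1 -1.5 -8 0 0; 1 -2.3 -12 0 0; 1 -3 -16 0 0; 1 -3.8 -20 0 0"

```text
clock: 1.8
eef_pos: [0.3815, 0.1356, 0.2316]
tool_rot: [-0.185, 0.983, 0.0, 0.0]
ft_force: [0.8, 0.0, 0.2]
grip_width: -0.0002
grasp_force: 0.0
```

Emit:
send_rows --motion "1 -0.8 -4 0 0; 1 -1.5 -8 0 0; 1 -2.3 -12 0 0; 1 -3 -16 0 0; 1 -3.8 -20 0 0"

```text
clock: 2.3
eef_pos: [0.4897, -0.037, 0.2315]
tool_rot: [-0.185, 0.983, 0.0, 0.0]
ft_force: [0.5, 0.7, -0.1]
grip_width: 0.0
grasp_force: 0.0
```

```bash
python3 - <<'E'
from h import *
o=bot.get_obs(); im=vision.camera('wrist'); cv2.imwrite('pics/w1.png',im[:,:,::-1])
M=R.from_quat(o['tool_rot']).as_matrix()
print(o['clock'],o['eef_pos'],np.round(M,3).tolist(),o['grip_width'],o['ft_force'])
np.savez('w1.npz',p=o['eef_pos'],q=o['tool_rot'])
s=np.load('s.npy')
print(wproj(s2w(s,[[-.085,0,.108],[.083,s[3],.0835],[s[5],s[4],.073],[.11,.13,.07],[-.11,.13,.07]]),o['eef_pos'],o['tool_rot']))
cv2.imwrite('pics/w1b.png',cv2.resize(im[:,:,::-1],(800,600),interpolation=cv2.INTER_CUBIC))
E
```

```text
2.3 [ 0.48971721 -0.03697982  0.23149026] [[-0.931, -0.364, 0.0], [-0.364, 0.931, 0.0], [-0.0, -0.0, -1.0]] 3.6537542661487525e-06 [ 0.46592536  0.66590632 -0.09471521]
[[143.13119066 205.93196309]
 [201.86930446 325.48637626]
 [186.97861947 326.12175007]
 [275.88121496 333.14058684]
 [273.52205867 167.79562463]]
```

View pics/w1b.png

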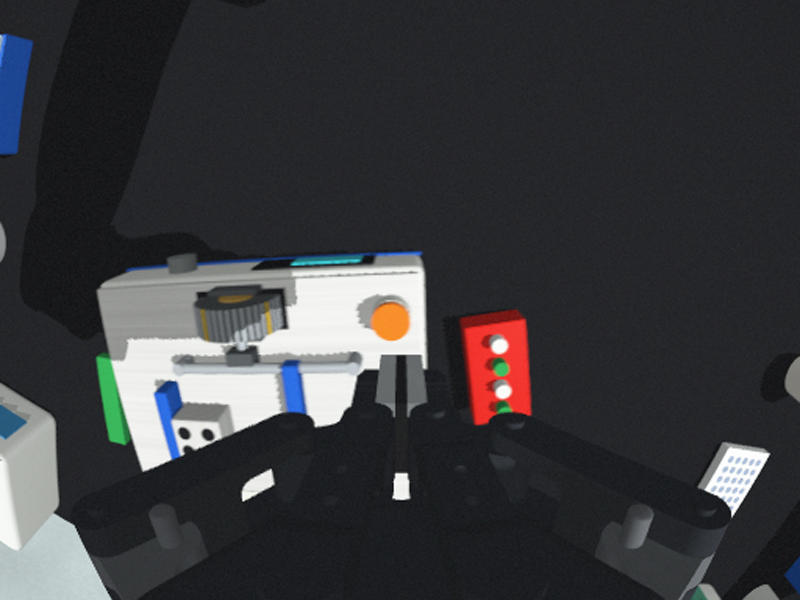

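Emit:
send_rows --motion "1 -3.7 -1.7 0 -0.02; 1 -7.4 -3.4 0 -0.037; 1 -11 -5 0 -0.037; 1 -11 -5 0 -0.037; 1 -11 -5 0 -0.037"

```text
clock: 2.85
eef_pos: [0.6097, -0.0417, 0.2297]
tool_rot: [-0.203, 0.979, 0.0, -0.001]
ft_force: [0.4, -0.1, -0.2]
grip_width: 0.0002
grasp_force: 0.0
```

```bash
python3 - <<'E'
from h import *
o=bot.get_obs(); im=vision.camera('wrist'); cv2.imwrite('pics/w2.png',im[:,:,::-1])
M=R.from_quat(o['tool_rot']).as_matrix()
print(o['clock'],o['eef_pos'],np.round(M,3).tolist(),o['ft_force'])
np.savez('w2.npz',p=o['eef_pos'],q=o['tool_rot'])
s=np.load('s.npy')
print(wproj(s2w(s,[[-.085,0,.108],[.083,s[3],.0835],[s[5],s[4],.073],[.11,.13,.07],[-.11,.13,.07]]),o['eef_pos'],o['tool_rot']))
cv2.imwrite('pics/w2b.png',cv2.resize(im[:300,100:500,::-1],(800,600),interpolation=cv2.INTER_CUBIC))
E
```

```text
2.85 [ 0.60968041 -0.04166874  0.22973813] [[-0.917, -0.398, -0.003], [-0.398, 0.917, 0.0], [0.003, 0.001, -1.0]] [ 0.37795966 -0.07606921 -0.23755047]
[[188.63008551  85.62718572]
 [234.3355199  249.84678086]
 [214.58204658 254.29336475]
 [316.5165651  264.73175765]
 [325.49583782  65.73276907]]
```

View pics/w2b.png

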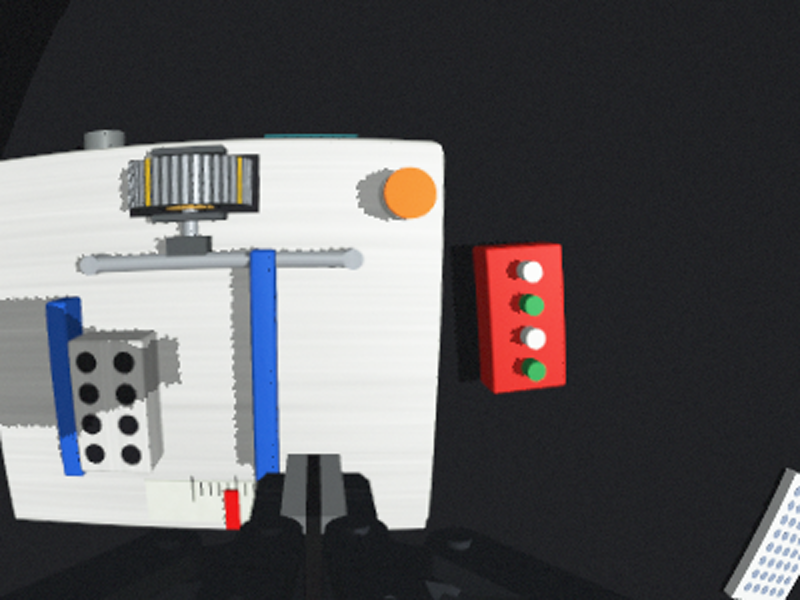

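```bash
cat > fit2.py <<'E'
from h import *
w=np.load('w2.npz')
ob=(np.array([[443,143],[427,527],[17,518],[263,250],[266,477],[66,299],[72,475],[232,509],[232,490]])/2)-0.25+[100,0]
def P(p):
    jy,my,mx=p[3:6]
    return s2w(p,[[-.11,.13,.07],[.11,.13,.07],[.11,-.13,.07],[-.052,jy,.095],[.065,jy,.095],[-.03,-.069,.094],[.065,-.069,.094],[mx,my,.073],[mx-.012,my,.073]])
res=lambda p:(wproj(P(p),w['p'],w['q'])-ob).ravel()
s0=np.load('s.npy')
r=least_squares(res,s0,loss='soft_l1'); s=r.x
print(np.round(s,4)); print(np.round(r.fun.reshape(-1,2),1).tolist())
np.save('s2.npy',s)
W=s2w(s,[[-.085,0,.108]]); print('wheel',W)
print(wproj(s2w(s,[[-.096,0,.108],[-.074,0,.108],[-.085,.03,.078],[-.085,-.03,.078],[-.078,.108,.092]]),w['p'],w['q'])*2-[200,0])
E
python3 fit2.py
```

```text
[ 0.6284 -0.0994  0.4015  0.0368  0.0158  0.0918]
[[4.7, -2.4], [2.0, 3.9], [-4.0, 1.4], [0.1, -1.2], [-0.1, 2.9], [-6.0, -0.3], [-0.2, 0.2], [0.2, 0.1], [-0.2, -0.1]]
wheel [[ 0.5501757  -0.13256927  0.108     ]]
[[178.09445263 151.84426354]
 [177.97556218 200.36182221]
 [251.77975965 179.4731193 ]
 [133.15531987 183.91042311]
 [416.33216007 194.43665273]]
```

Emit:
send_rows --motion "1 4.2 -2.2 0 0; 1 8.4 -4.5 1.5 0; 1 9.1 -4.5 6 0; 1 9.1 -4.5 10.2 0; 1 9.1 -4.5 10.2 0"

```text
clock: 3.4
eef_pos: [0.5379, -0.1185, 0.125]
tool_rot: [-0.203, 0.979, 0.002, -0.005]
ft_force: [-0.2, -0.4, -0.2]
grip_width: 0.0002
grasp_force: 0.0
```

Emit:
send_rows --motion "1 -0.5 -0.3 0 0; 1 -0.5 -0.3 0 0; 1 -0.5 -0.3 1.0 0; 1 -0.5 -0.3 1.6 0; 1 -0.5 -0.3 2.0 0"

```text
clock: 3.9
eef_pos: [0.5499, -0.1199, 0.109]
tool_rot: [-0.204, 0.979, 0.0, -0.0]
ft_force: [-0.5, -0.2, 0.8]
grip_width: -0.0002
grasp_force: 0.0
```

Emit:
send_rows --motion "1 0.5 0.3 -0.5 0; 1 0.5 0.3 -0.5 0; 1 0.5 0.3 -0.5 0"

```text
clock: 4.2
eef_pos: [0.5443, -0.1194, 0.1149]
tool_rot: [-0.203, 0.979, -0.0, 0.0]
ft_force: [0.1, 0.1, -0.6]
grip_width: 0.0005
grasp_force: 0.0
```

Emit:
send_rows --motion "1 0 0 0.8 0; 1 0 0 1.3 0; 1 0 0 1.7 0; 1 0 0 1.7 0"

```text
clock: 4.6
eef_pos: [0.5446, -0.119, 0.0973]
tool_rot: [-0.204, 0.979, 0.0, 0.001]
ft_force: [0.4, 2.5, 5.4]
grip_width: -0.0002
grasp_force: 2.7
```

Emit:
send_rows --motion "1 0 -0.5 -0.25 0; 1 0 -1.0 -0.4 0; 1 0 -1.5 -0.45 0; 1 0 -2.0 -0.4 0; 1 0 -2.5 -0.25 0"

```text
clock: 5.1
eef_pos: [0.5549, -0.143, 0.1002]
tool_rot: [-0.203, 0.979, -0.0, 0.001]
ft_force: [3.1, 2.1, 4.0]
grip_width: 0.0001
grasp_force: 2.2
```

Emit:
send_rows --motion "1 0 0 -1.0 0; 1 0 0.5 -1.7 0; 1 0 2.5 -1.7 0; 1 0 2.5 -1.2 0; 1 0 2.5 -0.5 0"

```text
clock: 5.6
eef_pos: [0.5438, -0.1192, 0.1048]
tool_rot: [-0.204, 0.979, -0.0, -0.0]
ft_force: [-0.3, 0.2, 1.5]
grip_width: 0.0003
grasp_force: 0.6
```

Emit:
send_rows --motion "1 0 0 0.6 0; 1 0 0 0.7 0; 1 0 0 0.7 0"

```text
clock: 5.9
eef_pos: [0.5439, -0.1193, 0.0977]
tool_rot: [-0.203, 0.979, 0.0, -0.0]
ft_force: [-1.2, 2.3, 5.0]
grip_width: -0.0002
grasp_force: 2.8
```

Emit:
send_rows --motion "1 0 -0.5 -0.2 0; 1 0 -1.0 -0.35 0; 1 0 -1.5 -0.4 0; 1 0 -2.0 -0.35 0; 1 0 -2.0 -0.35 0"

```text
clock: 6.4
eef_pos: [0.5525, -0.1391, 0.1013]
tool_rot: [-0.203, 0.979, -0.001, 0.0]
ft_force: [-0.8, -1.5, 4.1]
grip_width: -0.0001
grasp_force: 2.0
```

Emit:
send_rows --motion "1 0 0 -1.5 0; 1 -1 -0.5 -4 0; 1 -4 -1.5 -8 0; 1 -8 -3 -12 0; 1 -9.5 -3.5 -13 0"

```text
clock: 6.9
eef_pos: [0.6564, -0.1321, 0.2346]
tool_rot: [-0.203, 0.979, -0.001, 0.003]
ft_force: [0.3, 0.2, 0.5]
grip_width: 0.0002
grasp_force: 0.0
```

Emit:
send_rows --motion "1 0 0 0 0; 1 0 0 0 0"

```text
clock: 7.1
eef_pos: [0.653, -0.1319, 0.2297]
tool_rot: [-0.204, 0.979, 0.0, -0.001]
ft_force: [-0.2, 0.5, -1.2]
grip_width: 0.0003
grasp_force: 0.0
```

```bash
python3 - <<'E'
from h import *
o=bot.get_obs(); im=vision.camera('wrist'); cv2.imwrite('pics/w3.png',im[:,:,::-1])
print(o['clock'],o['eef_pos'])
np.savez('w3.npz',p=o['eef_pos'],q=o['tool_rot'])
s=np.load('s2.npy')
print(wproj(s2w(s,[[-.085,0,.108],[.083,s[3],.0835],[s[5],s[4],.073]]),o['eef_pos'],o['tool_rot']))
cv2.imwrite('pics/w3b.png',cv2.resize(im[60:285,170:470,::-1],(800,600),interpolation=cv2.INTER_CUBIC))
E
```

```text
7.1 [ 0.65302304 -0.13187133  0.22969139]
[[302.58393301  82.74320929]
 [325.98026307 247.64822284]
 [305.11691801 250.95292391]]
```

View pics/w3b.png

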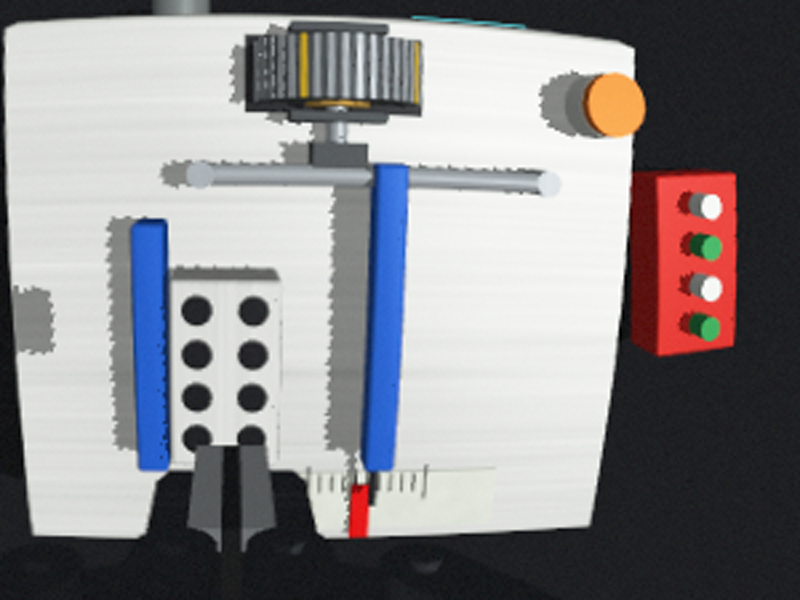

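```bash
cat > meas.py <<'E'
from h import *
import sys
def meas(f,off,sc,tab,ptr,jaws):
    w=np.load(f); s=np.load('s2.npy')
    px=lambda a:np.array(a)/sc+off-0.5+0.5/sc
    def inv(a,z):
        g=least_squares(lambda p:(wproj(s2w(s,[[p[0],p[1],z]]),w['p'],w['q'])-px(a)).ravel(),[.08,.02]); return np.round(g.x*1000,1)
    print('tab',[inv(a,.073) for a in tab],'ptr',[inv(a,.0835) for a in ptr],'jaw',[inv(a,.095) for a in jaws])
if __name__=='__main__':
    meas('w3.npz',np.array([170,60]),800/300,[[360,487],[358,535]],[[374,475],[373,500]],[[390,165],[381,470]])
E
python3 meas.py
```

```text
tab [array([81. , 14.6]), array([103.7,  15.3])] ptr [array([71., 18.]), array([82.1, 18.4])] jaw [array([-50.5,  15.3]), array([63.8, 18.2])]
```

Emit:
send_rows --motion "1 3 1.5 0 0; 1 6.5 3 2 0; 1 9.5 4.5 6 0; 1 9.5 4.5 10.5 0; 1 9.5 4.5 11.3 0"

```text
clock: 7.65
eef_pos: [0.5404, -0.1274, 0.1121]
tool_rot: [-0.203, 0.979, 0.003, -0.006]
ft_force: [0.3, 1.2, -0.4]
grip_width: 0.0
grasp_force: 0.0
```

Emit:
send_rows --motion "1 0 0 0 0; 1 0 0 0 0"

```text
clock: 7.85
eef_pos: [0.5496, -0.1289, 0.1199]
tool_rot: [-0.203, 0.979, -0.001, 0.001]
ft_force: [0.0, 0.0, 0.3]
grip_width: -0.0002
grasp_force: 0.0
```

Emit:
send_rows --motion "1 0 0 0.8 0; 1 0 0 1.3 0; 1 0 0 1.5 0; 1 0 0 1.5 0; 1 0 0 1.5 0"

```text
clock: 8.35
eef_pos: [0.5492, -0.1286, 0.1041]
tool_rot: [-0.204, 0.979, -0.0, 0.001]
ft_force: [1.8, 1.2, 2.2]
grip_width: 0.0001
grasp_force: 1.2
```

Emit:
send_rows --motion "1 0 0 0.2 0; 1 0 -0.3 0.2 0; 1 0 -0.6 0.2 0; 1 0 -0.9 0.2 0; 1 0 -0.9 0.2 0"

```text
clock: 8.85
eef_pos: [0.5524, -0.1373, 0.1016]
tool_rot: [-0.203, 0.979, -0.0, 0.001]
ft_force: [3.1, 1.2, 4.3]
grip_width: -0.0001
grasp_force: 1.9
```

Emit:
send_rows --motion "1 0 0 -1.5 0; 1 -1 -0.5 -4 0; 1 -4 -1.5 -8 0; 1 -8 -3 -12 0; 1 -9.5 -3.5 -13 0"

```text
clock: 9.35
eef_pos: [0.6542, -0.1317, 0.2338]
tool_rot: [-0.203, 0.979, -0.001, 0.001]
ft_force: [0.5, -1.4, 0.3]
grip_width: 0.0
grasp_force: 0.0
```

Emit:
send_rows --motion "1 0 0 0 0; 1 0 0 0 0"

```text
clock: 9.55
eef_pos: [0.6515, -0.1313, 0.2292]
tool_rot: [-0.203, 0.979, 0.0, -0.002]
ft_force: [-0.2, 0.6, -0.0]
grip_width: -0.0003
grasp_force: 0.0
```

```bash
python3 - <<'E'
from h import *
o=bot.get_obs(); im=vision.camera('wrist'); cv2.imwrite('pics/w4.png',im[:,:,::-1])
print(o['clock'],o['eef_pos'])
np.savez('w4.npz',p=o['eef_pos'],q=o['tool_rot'])
cv2.imwrite('pics/w4b.png',cv2.resize(im[170:270,260:390,::-1],(780,600),interpolation=cv2.INTER_CUBIC))
E
```

```text
9.55 [ 0.6514991  -0.13131065  0.22918911]
```

View pics/w4b.png

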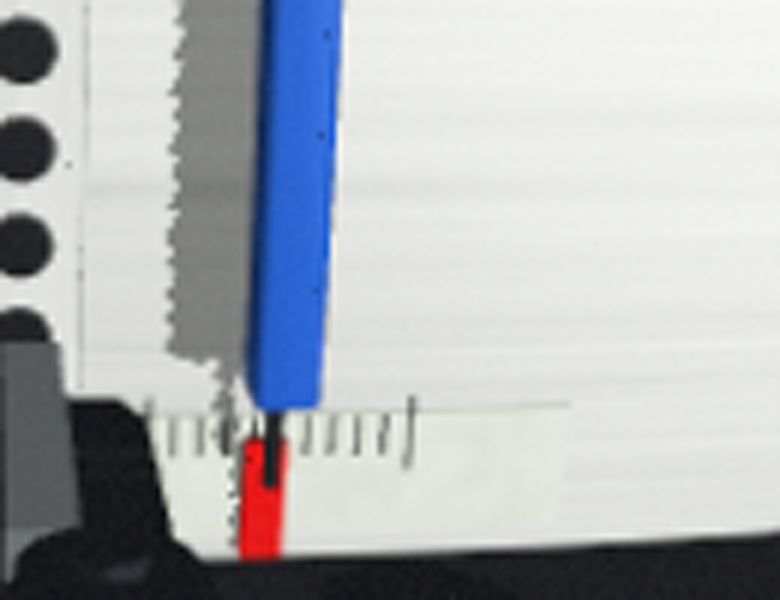

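```bash
python3 - <<'E'
from meas import *
meas('w4.npz',np.array([260,170]),6,[[264,485],[266,440]],[[271,485]],[])
o=bot.get_obs();print(o['ft_force'])
print(workorder.job_done())
E
```

```text
tab [array([89.1, 15.1]), array([79.9, 14.8])] ptr [array([84. , 14.4])] jaw []
[0.295565   0.01215504 0.29340008]
the job is handed in; nothing more can be done
None
```

I rolled the wheel in three strokes. The pointer now measures about 0.5 mm from the red tab's centre line, against a 4 mm tolerance. The finger is clear, and I handed the job in at about 9.6 s of the 42 s limit; the hand-in call returned no verdict.

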